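# Shut off and vent the airbrush manifold

## Task

The lesson is over: take the pressure off the airbrush manifold. Move the paint jar or bottle that stands in the way of the long supply handle right out of that handle's reach and leave it standing on the table, without the handle touching any of the paint containers; then turn the supply valve and the outlet valve that was left open fully shut against their stops, and only after that open the vent valve (the one with the fat silencer) fully to its stop. Knock nothing over and leave the brush tin, tape and palette where they are.

Things in the scene. Friction and masses are not known exactly. Their poses are not given: they have to be found in the camera images.
- manifold: Fixed air manifold: aluminium bar 40 x 40 mm, top 54 mm high, along its own y from y = -115 to 175 mm at x = 0. Origin on the table. Branch valves at y = -70, 30, 130 mm on its -x side (which is where varies). Supply valve in line with the bar, stem at y = -165; its pipe, 52 mm high, ends in an elbow down into the table at y = -243. Gauge lying face up at y = 215 (52 mm across, 49 mm high).
- supply_stem (a point): On the axis of the supply valve's stem at handle height, 92 mm above the table. At the start one of jar, bottle_a, bottle_b stands in the quarter circle that the supply handle must sweep.
- supply_handle (a joint): Supply handle: at 0 it is fully shut, handle along the manifold's -x (across the pipe); at 1.571 fully open, along -y (in line with the pipe, away from the bar). Hard stops at both; clockwise from above shuts. Starts about open. Handle 115 mm long from stem axis, black sleeve from 34 to 115 mm, 20 mm wide, 86 to 98 mm above the table. Stays where left; turning takes 0.55 N m.
- supply_tip (a point): Outer end of the supply handle, 115 mm from the stem axis, 92 mm above the table.
- vent: Vent valve, the branch valve whose outlet ends in a fat ribbed silencer (42 mm diameter, 44 mm long, domed, with three ribs). Origin on the table under its stem; inlet to its own +x, outlet to -x. Its stem is 60 mm in front (-x) of the bar's centre line. Body 34 mm wide, up to 55 mm high; stem 22 mm wide up to the handle.
- vent_handle (a joint): Vent handle: at 0 it is fully shut, handle along the manifold's +y (across the branch); at 1.571 fully open, along -x (over the outlet). Hard stops at both; clockwise from above shuts. Handle 80 mm long from stem axis, black sleeve from 34 to 80 mm, 18 mm wide, 86 to 98 mm above the table. Stays where left; turning takes 0.45 N m. Starts about shut.
- out_a: One of two outlet valves of the same look, each ending in a slim stepped quick coupling (29 mm diameter, open end). Origin on the table under its stem; inlet to its own +x, outlet to -x. Its stem is 60 mm in front (-x) of the bar's centre line. Body 34 mm wide, up to 55 mm high; stem 22 mm wide up to the handle.
- out_a_handle (a joint): Outlet A handle: at 0 it is fully shut, handle along the manifold's +y (across the branch); at 1.571 fully open, along -x (over the outlet). Hard stops at both; clockwise from above shuts. Handle 80 mm long from stem axis, black sleeve from 34 to 80 mm, 18 mm wide, 86 to 98 mm above the table. Stays where left; turning takes 0.45 N m. 
- out_b: The other outlet valve, same look as out_a. One of the two is left open or half open, the other shut: the handles tell which. Origin on the table under its stem; inlet to its own +x, outlet to -x. Its stem is 60 mm in front (-x) of the bar's centre line. Body 34 mm wide, up to 55 mm high; stem 22 mm wide up to the handle.
- out_b_handle (a joint): Outlet B handle: at 0 it is fully shut, handle along the manifold's +y (across the branch); at 1.571 fully open, along -x (over the outlet). Hard stops at both; clockwise from above shuts. Handle 80 mm long from stem axis, black sleeve from 34 to 80 mm, 18 mm wide, 86 to 98 mm above the table. Stays where left; turning takes 0.45 N m. 
- jar: Glass paint jar with a metal lid: 58 mm diameter up to 70 mm, lid 56 mm diameter, 92 mm tall, about 0.3 kg. Origin at the centre of its underside, z up. Stands on the table; slides or can be gripped across its round body. 
- bottle_a: Grey plastic paint bottle: 54 mm diameter up to 72 mm, shoulder, then a 27 mm cap to 100 mm with a nozzle to 106 mm; about 0.17 kg. Origin at the centre of its underside, z up. Stands on the table; slides or can be gripped across its round body. 
- bottle_b: White plastic paint bottle: 54 mm diameter up to 72 mm, shoulder, then a 27 mm cap to 100 mm; about 0.17 kg. Origin at the centre of its underside, z up. Stands on the table; slides or can be gripped across its round body. 
- brush_tin: Tin can with brushes standing in it, behind the manifold: tin 72 mm diameter, 110 mm tall, brushes up to 200 mm, leaning out to 40 mm from its axis. Origin at the centre of its underside. Not to be disturbed.
- tape: Roll of masking tape lying flat, 104 mm diameter, 25 mm high. Origin at the centre of its underside. Not to be disturbed.
- palette: Round white palette, 210 mm diameter, 8 mm high. Origin at the centre of its underside. Not to be disturbed.
There are look-alikes about, which are no part of the job. Leave any blue or pink look-alike of the bottle_a alone. What is shaped like the bottle_b but red is not meant.

How it is judged:
By the outcome, as a careful person would: the job done as asked, in the order asked, and still so for the second after the job is handed in, with the robot touching nothing.
It also fails if it takes over 72 s, if anything falls off the work surface, if the arm or the gripper's body presses on something with over 40 N, if the wrist force passes 120 N, or if a joint passes its speed limit or range.

## Robot

A 6-joint arm with a two-finger parallel gripper is mounted at the origin on the work surface. World frame = base frame: x ahead of the robot, y to its left, z up, the work surface at z = 0. Lengths are in m, angles in rad, forces in N, time in s.
With the tool pointing down it reaches from about 0.25 to 0.775 m from the base axis. Payload 4 kg.
Tool frame: the origin (TCP) lies on the centre line of the jaws, within the pads' length; the fingertips stand 22 mm ahead of it and the grasp point (between the pads) lies 3 mm ahead of it; z points along the fingers, y is the direction in which the jaws open and shut (so a half turn about z gives the same grasp; the last joint's range is limited). The gripper opens to 94 mm and grips with 3 to 60 N. Pads are 16 mm wide; open, the fingers measure 119 mm over their backs; the gripper's body (75 mm by 177 mm) begins 78 mm behind the grasp point.
Start: joints at [-0.103, 0.087, 1.371, -0, 1.684, -0.103], TCP at [0.55, -0, 0.228] pointing down, gripper open.
Joint ranges: [-3.1, 3.1], [-0.76, 2.03], [0.27, 2.55], [-1.08, 4.22], [0.17, 2.65], [-2.57, 2.57]. Speed limits (rad/s): [2.79, 2.79, 3.14, 3.14, 3.14, 3.14].

## Interface

Orientations are given as [roll, pitch, yaw] about the fixed x, y, z axes, in that order (R = Rz(yaw) Ry(pitch) Rx(roll)).
In Python, from bench import robot gives the robot as it stands. The module is installed in compiled form; this text tells all that it offers.
- The arm moves only by the shell command python3 -m inch 'ROWS'. ROWS is JSON, a list of rows, each an object with "linear": the shift along the world's x, y, z scaled (see below), a list of three; "twist": the turn about the world's z scaled (see below); "gripper": the opening, from 0 (shut) to 1 (fully open). In form: [{"linear": [x, y, z], "twist": twist, "gripper": gripper}, ...]. A call has 1 to 10 rows; each row is the pose to reach, as a shift and turn from the pose commanded when the call began; what a row does not reach only later rows make up. The controller multiplies each number of a shift by 0.1 m and each number of a turn by 60 degrees. A row lasts 1/12 s, in which the tool goes at most 41.7 mm and 7.16 degrees, less where a joint would pass 70% of its speed; a pose out of reach is approached as far as the arm can. A call with a number of a shift or a turn outside -1 to 1 is refused whole. A call with a gripper value outside its range is refused whole. The fingers move at their own pace and stop on an object; the grip force is fixed at half the most. Time passes only in rows, so rows that repeat a pose let the fingers close. It gives the time, the measured TCP pose, the force and the opening at its end, in the units of the state.
- robot.get_obs(): the state, without advancing time (a new reading comes with each control period).
- robot.snapshot(name): name is "scene" or "side" or "wrist"; returns a dict with "image" (420x560x3 uint8, red, green, blue), "depth" (420x560 float32, m along the optical axis (not along the pixel's ray), 0 where there is no reading), "mtx" (3x3 intrinsics, pixels), "k1" (the pictures are not rectified: a ray, as slopes to the right and down, at radius r is drawn at 1 + k1 r^2 times it, then the intrinsics apply), "rvec" (rotation vector, rad) and "tvec" (3), from world to camera coordinates, as OpenCV has them; the wrist camera has in their place "hand_eye" (4x4, takes a point from camera to tool coordinates, whose origin is the TCP and whose axes are the flange's). Camera axes: x right, y down, z forward; pixel columns grow to the right and rows downward; lengths in m; the calibration is good to about 2 mm. A picture is of the moment at which its call begins: read the wrist's pose just before it.
- robot.close_job(): hands the job in, once; it reports no verdict.
The state is a dict: "time": time; "joint_positions": joint angles; "qvel": joint speeds; "joint_torque": joint torques, N m; "tool_pos": TCP position; "ee_rot": TCP orientation; "wrist_force": force on the tool from outside, world axes, zero at the start; "wrist_torque": the same for the moment, N m; "width": finger opening in m.
Only numpy, scipy, OpenCV 4.12 (cv2) and the standard library are available. Lean on these libraries where they do the work, as an engineer would, in place of code of your own. Each camera call takes 0.05 s, during which the arm holds its last target.

## Working session

There is one attempt and no reset: what is moved stays moved. The work goes in short steps, Python scripts to look and compute and a shell command to move; the robot and the scene stay as the last step left them, time stands still between calls to the robot, and variables do not carry over. Pictures are saved under pics/ and viewed, and the job is handed in when it is done.

```bash
mkdir -p pics; ls
cat > h.py <<'E'
import numpy as np, cv2
from bench import robot
def snap(n):
    o=robot.get_obs(); s=robot.snapshot(n); s['obs']=o; return s
def save(s,f): cv2.imwrite('pics/'+f,s['image'][:,:,::-1])
def cloud(s):
    K=s['mtx'];k1=float(np.ravel(s['k1'])[0]);h,w=s['depth'].shape
    u,v=np.meshgrid(np.arange(w),np.arange(h))
    pts=np.stack([u,v],-1).reshape(-1,1,2).astype(float)
    n=cv2.undistortPoints(pts,K,np.array([k1,0,0,0.])).reshape(h,w,2)
    d=s['depth']; c=np.dstack([n*d[...,None],d])
    if 'rvec' in s:
        R=cv2.Rodrigues(np.array(s['rvec'],float))[0]; P=(c-np.ravel(s['tvec']))@R
    else:
        H=np.array(s['hand_eye']); t=c@H[:3,:3].T+H[:3,3]
        from scipy.spatial.transform import Rotation as Ro
        P=t@Ro.from_euler('xyz',s['obs']['ee_rot']).as_matrix().T+s['obs']['tool_pos']
    P[d<=0]=np.nan
    return P
E
python3 - <<'E'
from h import *
print(robot.get_obs())
for n in ['scene','side','wrist']:
    s=snap(n); save(s,n+'0.png'); np.savez('/tmp/%s0.npz'%n,P=cloud(s),im=s['image'])
E
```

```text
pics
{'time': 0.0, 'joint_positions': array([-1.03120925e-01,  8.79431147e-02,  1.37223731e+00, -3.86413128e-05,
        1.68357742e+00, -1.03115043e-01]), 'qvel': array([ 1.94025522e-03, -1.36528362e-03,  5.85391912e-04, -4.46745363e-04,
       -5.82260968e-05, -1.02574298e-03]), 'joint_torque': array([ 1.28542815e-03, -3.40182602e+01, -3.02423716e+01,  7.18220207e-02,
        3.29729996e-02, -1.13141955e-04]), 'tool_pos': array([5.49507119e-01, 2.21933935e-05, 2.26319209e-01]), 'ee_rot': array([-3.13943501e+00, -1.84666721e-04,  1.57078594e+00]), 'wrist_force': array([-0.14869165, -0.4620773 ,  0.64319543]), 'wrist_torque': array([0.04804483, 0.04710814, 0.03989935]), 'width': 0.09434188847963752}
```

View pics/scene0.png

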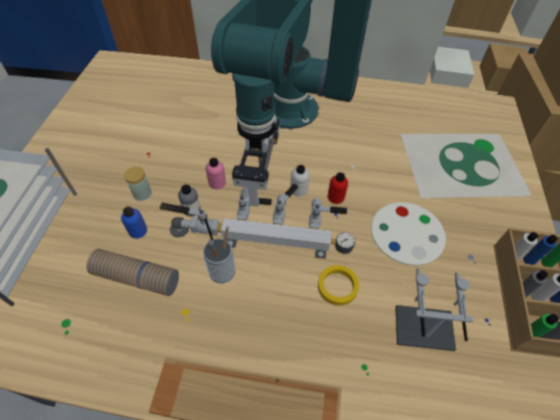

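View pics/side0.png

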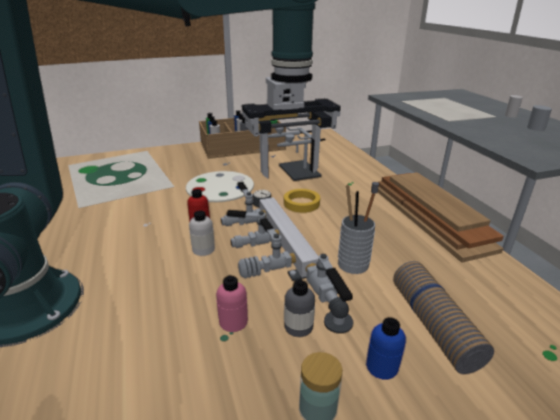

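View pics/wrist0.png

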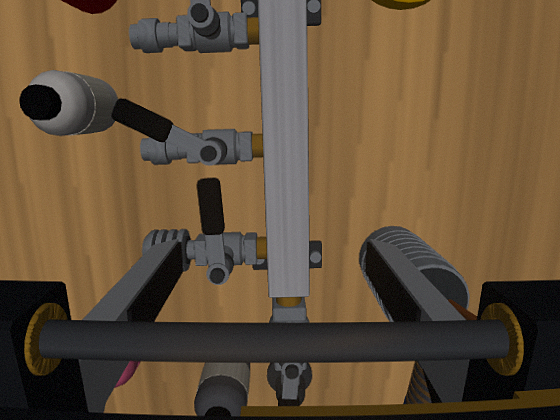

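The scene shows the grey bottle_a at pixel (188,195), in the supply handle's sweep. In the wrist view the vent is the nearest branch (ribbed end at (165,240)) and is shut. The middle outlet handle at (145,120) is left open beside the white bottle. Next I'll measure.

```bash
cat > m.py <<'E'
from h import *
def rows(P,im):
    return P.reshape(-1,3),im.reshape(-1,3).astype(int)
sc=np.load('/tmp/scene0.npz');P,im=sc['P'],sc['im'].astype(int)
# scene label image enlarged
big=cv2.resize(sc['im'][130:300,90:450],None,fx=2.2,fy=2.2,interpolation=cv2.INTER_CUBIC)
cv2.imwrite('pics/zoom0.png',big[:,:,::-1])
z=P[...,2]
print('table z',np.nanmedian(z[200:260,60:100]))
# bar top in scene
for n in ['scene','wrist','side']:
    d=np.load('/tmp/%s0.npz'%n);P=d['P'];im=d['im'].astype(int)
    m=(abs(P[...,2]-.054)<.004)&(im.min(-1)>110)&(im.max(-1)-im.min(-1)<35)
    m=m.astype(np.uint8)
    k,l,st,c=cv2.connectedComponentsWithStats(m)
    i=1+np.argmax(st[1:,4]); q=P[l==i]
    r=cv2.minAreaRect((q[:,:2]*1000).astype(np.float32)); print(n,st[i],q[:,2].mean(),r)
    # black things at 0.08-0.11
    m=((im.max(-1)<60)&(P[...,2]>.075)&(P[...,2]<.115)).astype(np.uint8)
    k,l,st,c=cv2.connectedComponentsWithStats(m)
    for i in range(1,k):
        if st[i,4]>15:
            q=P[l==i]; print('  blk',st[i],c[i].round(),q.mean(0).round(3),[tuple(np.round(x,1)) if not np.isscalar(x) else round(x) for x in cv2.minAreaRect((q[:,:2]*1000).astype(np.float32))])
E
python3 m.py
```

```text
table z 0.0010697685319391867
scene [ 221  219  111   26 1399] 0.05403560813646387 ((561.8961791992188, 43.911041259765625), (43.07426834106445, 289.3485412597656), 2.1116974353790283)
  blk [274  87  32  11 137] [288.  94.] [ 0.053 -0.003  0.105] [(np.float64(44.5), np.float64(2.2)), (np.float64(37.8), np.float64(104.6)), 7]
  blk [210 159   8   7  48] [213. 162.] [ 0.392 -0.166  0.101] [(np.float64(391.7), np.float64(-165.5)), (np.float64(17.5), np.float64(20.5)), 20]
  blk [297 166   7   7  43] [300. 169.] [0.375 0.081 0.099] [(np.float64(373.7), np.float64(80.6)), (np.float64(23.1), np.float64(17.2)), 7]
  blk [336 173   8   8  50] [340. 177.] [0.383 0.193 0.099] [(np.float64(381.6), np.float64(195.3)), (np.float64(20.0), np.float64(22.1)), 62]
  blk [181 185  10  10  73] [186. 189.] [ 0.502 -0.213  0.099] [(np.float64(500.1), np.float64(-214.0)), (np.float64(19.8), np.float64(24.3)), 56]
  blk [286 184  11  12  65] [291. 189.] [0.452 0.067 0.099] [(np.float64(451.9), np.float64(67.7)), (np.float64(14.7), np.float64(38.6)), 64]
  blk [259 199  12   5  56] [264. 201.] [0.504 0.003
[... 4466 characters left out ...]
39. 285.] [ 0.557 -0.234  0.097] [(np.float64(558.4), np.float64(-228.7)), (np.float64(76.6), np.float64(17.5)), 88]
  blk [224 276  13  15 163] [230. 283.] [ 0.383 -0.174  0.098] [(np.float64(383.2), np.float64(-171.3)), (np.float64(18.6), np.float64(21.2)), 80]
  blk [292 279  16  17 206] [300. 288.] [ 0.491 -0.221  0.097] [(np.float64(492.4), np.float64(-218.1)), (np.float64(21.6), np.float64(25.1)), 48]
  blk [  0 293   5   5  17] [  2. 295.] [ 0.016 -0.104  0.107] [(np.float64(8.4), np.float64(-88.7)), (np.float64(7.4), np.float64(53.2)), 28]
  blk [382 318  18  18 250] [390. 326.] [ 0.588 -0.347  0.098] [(np.float64(590.2), np.float64(-344.7)), (np.float64(21.6), np.float64(24.5)), 52]
```

View pics/zoom0.png

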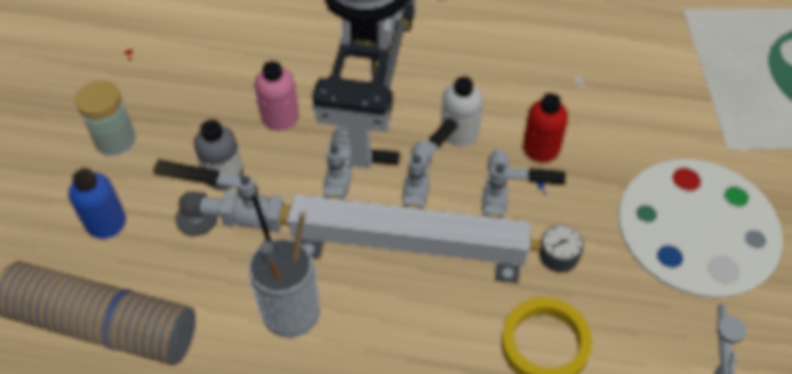

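```bash
cat > f.py <<'E'
from h import *
from scipy.optimize import least_squares
import sys
def fit(tag,c0,r,zl,zh):
    for n in ['scene','side']:
        try: P=np.load('/tmp/%s%s.npz'%(n,tag))['P'].reshape(-1,3)
        except Exception: continue
        q=P[(P[:,2]>zl)&(P[:,2]<zh)&(np.hypot(P[:,0]-c0[0],P[:,1]-c0[1])<r+.02)]
        if len(q)<15: print(n,'few');continue
        f=lambda c:np.hypot(q[:,0]-c[0],q[:,1]-c[1])-r
        s=least_squares(f,c0,loss='soft_l1',f_scale=.002); print(n,s.x.round(4),len(q),'rms',np.sqrt(np.mean(s.fun**2)).round(4))
E
python3 - <<'E'
from f import *
for nm,c in dict(bottle_a=(.495,-.217),bottle_b=(.370,.081),pink=(.388,-.169),blue=(.593,-.342),red=(.379,.192)).items():
    print(nm); fit('0',c,.027,.015,.065); fit('0',c,.0135,.08,.102)
for n in ['scene','side']:
    d=np.load('/tmp/%s0.npz'%n);P=d['P']
    # height map components
    m=((P[...,2]>.015)&(P[...,0]>.25)&(P[...,0]<.8)&(abs(P[...,1])<.5)).astype(np.uint8)
    k,l,st,c=cv2.connectedComponentsWithStats(m)
    for i in range(1,k):
        if st[i,4]>60:
            q=P[l==i]; print(n,c[i].round(),q.min(0).round(3),q.max(0).round(3))
E
```

```text
bottle_a
scene [ 0.4966 -0.216 ] 123 rms 0.001
side [ 0.4937 -0.2151] 636 rms 0.0007
scene [ 0.4973 -0.2159] 139 rms 0.0042
side [ 0.4937 -0.2152] 357 rms 0.0039
bottle_b
scene [0.3696 0.0823] 153 rms 0.0011
side [0.3675 0.0823] 425 rms 0.0012
scene [0.3717 0.0812] 144 rms 0.0046
side [0.3673 0.0821] 163 rms 0.0038
pink
scene [ 0.3862 -0.1675] 214 rms 0.0012
side [ 0.3838 -0.1667] 624 rms 0.0009
scene [ 0.3877 -0.1671] 128 rms 0.0042
side [ 0.3838 -0.1671] 352 rms 0.0039
blue
scene [ 0.5937 -0.3423] 232 rms 0.0012
side [ 0.5921 -0.3419] 783 rms 0.0008
scene [ 0.596  -0.3423] 168 rms 0.0045
side [ 0.5923 -0.3423] 456 rms 0.0038
red
scene [0.3785 0.1956] 207 rms 0.0012
side [0.3761 0.1957] 168 rms 0.0012
scene [0.3804 0.195 ] 144 rms 0.0046
side [0.3775 0.1943] 137 rms 0.0036
scene [258. 133.] [ 0.315 -0.266  0.015] [0.716 0.252 0.6  ]
scene [215. 173.] [ 0.367 -0.192  0.015] [ 0.415 -0.139  0.108]
scene [137. 182.] [ 0.437 -0.408  0.015] [ 0.497 -0.348  0.097]
scene [338. 188.] [0.362 0.168 0.015] [0.409 0.223 0.104]
scene [133. 221.] [ 0.571 -0.368  0.015] [ 0.623 -0.314  0.11 ]
scene [132. 271.] [ 0.691 -0.408  0.015] [ 0.779 -0.181  0.075]
scene [338. 284.] [0.618 0.17  0.015] [0.722 0.271 0.031]
scene [441. 304.] [0.649 0.377 0.015] [0.799 0.5   0.151]
side [268.  68.] [ 0.25  -0.061  0.016] [0.8   0.489 0.524]
side [288. 260.] [ 0.42  -0.267  0.015] [0.581 0.253 0.108]
side [357. 234.] [ 0.639 -0.116  0.015] [ 0.712 -0.048  0.197]
side [200. 221.] [0.341 0.052 0.015] [0.402 0.209 0.1  ]
side [301. 198.] [0.615 0.168 0.015] [0.719 0.271 0.026]
side [443. 317.] [ 0.685 -0.407  0.015] [ 0.767 -0.179  0.07 ]
side [231. 302.] [ 0.357 -0.196  0.015] [ 0.41  -0.147  0.108]
side [386. 346.] [ 0.564 -0.37   0.015] [ 0.616 -0.32   0.106]
side [320. 385.] [ 0.434 -0.408  0.015] [ 0.492 -0.351  0.094]
```

```bash
python3 -m inch '[{"linear":[-0.1,-0.3,0],"twist":0.12,"gripper":1},{"linear":[-0.2,-0.6,0],"twist":0.24,"gripper":1},{"linear":[-0.3,-0.9,0],"twist":0.36,"gripper":1},{"linear":[-0.3,-1,0],"twist":0.48,"gripper":1},{"linear":[-0.3,-1,0],"twist":0.6,"gripper":1},{"linear":[-0.3,-1,0],"twist":0.7,"gripper":1},{"linear":[-0.3,-1,0],"twist":0.75,"gripper":1},{"linear":[-0.3,-1,0],"twist":0.75,"gripper":1}]'
python3 -m inch '[{"linear":[-0.1,-0.3,0],"twist":0.12,"gripper":1},{"linear":[-0.2,-0.6,0],"twist":0.24,"gripper":1},{"linear":[-0.25,-0.9,0],"twist":0.36,"gripper":1},{"linear":[-0.25,-1,0],"twist":0.48,"gripper":1},{"linear":[-0.25,-1,0],"twist":0.6,"gripper":1},{"linear":[-0.25,-1,0],"twist":0.7,"gripper":1},{"linear":[-0.25,-1,0],"twist":0.75,"gripper":1},{"linear":[-0.25,-1,0],"twist":0.75,"gripper":1}]'
python3 -c "
from h import *
print(robot.get_obs()['joint_positions'])
s=snap('scene');save(s,'scene1.png')"
```

```text
time: 0.82
tool_pos: [0.5198, -0.1002, 0.2271]
ee_rot: [-3.141, -0.001, 2.357]
wrist_force: [0.1, -0.0, -0.4]
width: 0.0938
time: 1.48
tool_pos: [0.4949, -0.2001, 0.2272]
ee_rot: [3.141, -0.001, 3.141]
wrist_force: [-0.0, 0.6, -0.3]
width: 0.0943
[-4.90461283e-01  5.16210956e-02  1.40910163e+00  1.03300851e-04
  1.68155984e+00 -2.06034902e+00]
```

View pics/scene1.png

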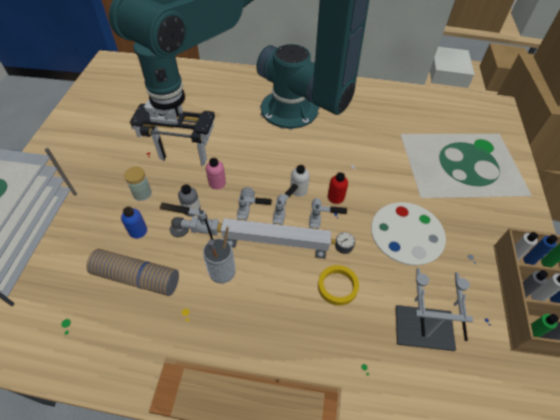

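```bash
python3 -m inch '[{"linear":[0,-0.15,-0.2],"twist":0,"gripper":1},{"linear":[0,-0.15,-0.5],"twist":0,"gripper":1},{"linear":[0,-0.15,-0.8],"twist":0,"gripper":1},{"linear":[0,-0.15,-1],"twist":0,"gripper":1},{"linear":[0,-0.15,-1],"twist":0,"gripper":1}]'
python3 -m inch '[{"linear":[0,0,-0.3],"twist":0,"gripper":1},{"linear":[0,0,-0.6],"twist":0,"gripper":1},{"linear":[0,0,-0.78],"twist":0,"gripper":1},{"linear":[0,0,-0.78],"twist":0,"gripper":1},{"linear":[0,0,-0.78],"twist":0,"gripper":0},{"linear":[0,0,-0.78],"twist":0,"gripper":0},{"linear":[0,0,-0.78],"twist":0,"gripper":0},{"linear":[0,0,-0.78],"twist":0,"gripper":0},{"linear":[0,0,-0.78],"twist":0,"gripper":0},{"linear":[0,0,-0.78],"twist":0,"gripper":0}]'
```

```text
time: 1.95
tool_pos: [0.4919, -0.2131, 0.1217]
ee_rot: [3.136, -0.01, 3.14]
wrist_force: [-1.3, 0.1, -0.4]
width: 0.0941
time: 2.78
tool_pos: [0.4955, -0.2153, 0.0505]
ee_rot: [-3.141, 0.001, 3.141]
wrist_force: [-0.1, 0.4, 0.2]
width: 0.0576
```

```bash
python3 -m inch '[{"linear":[0,0,0],"twist":0,"gripper":0},{"linear":[0,0,0],"twist":0,"gripper":0},{"linear":[0,0,0],"twist":0,"gripper":0},{"linear":[0,0,0.15],"twist":0,"gripper":0},{"linear":[0,0,0.3],"twist":0,"gripper":0},{"linear":[0,0,0.3],"twist":0,"gripper":0}]'
python3 -c "
from h import *
s=snap('side');save(s,'side1.png')"
```

```text
time: 3.28
tool_pos: [0.4964, -0.2159, 0.0819]
ee_rot: [-3.139, 0.004, 3.142]
wrist_force: [0.0, -0.4, -0.6]
width: 0.0534
```

View pics/side1.png

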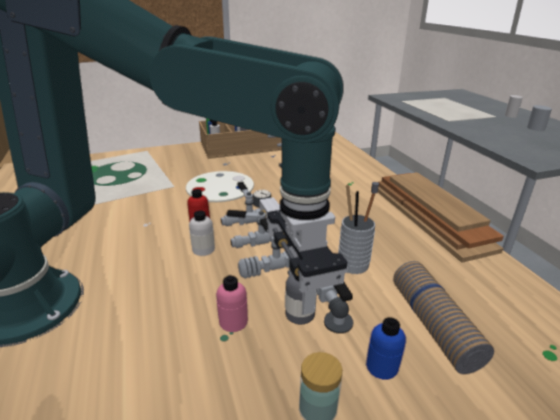

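The side view shows bottle_a at (298,295), gripped and off the table. I'll carry it to (0.355, -0.275).

```bash
python3 -m inch '[{"linear":[-0.1,-0.1,0],"twist":0,"gripper":0},{"linear":[-0.25,-0.2,0],"twist":0,"gripper":0},{"linear":[-0.4,-0.3,0],"twist":0,"gripper":0},{"linear":[-0.6,-0.4,0],"twist":0,"gripper":0},{"linear":[-0.8,-0.5,0],"twist":0,"gripper":0},{"linear":[-0.95,-0.6,0],"twist":0,"gripper":0},{"linear":[-1,-0.6,0],"twist":0,"gripper":0},{"linear":[-1,-0.6,0],"twist":0,"gripper":0}]'
python3 -m inch '[{"linear":[-0.2,0,0],"twist":0,"gripper":0},{"linear":[-0.35,0,0],"twist":0,"gripper":0},{"linear":[-0.4,0,0],"twist":0,"gripper":0},{"linear":[-0.4,0,0],"twist":0,"gripper":0},{"linear":[-0.4,0,-0.1],"twist":0,"gripper":0},{"linear":[-0.4,0,-0.2],"twist":0,"gripper":0},{"linear":[-0.4,0,-0.26],"twist":0,"gripper":0},{"linear":[-0.4,0,-0.29],"twist":0,"gripper":0},{"linear":[-0.4,0,-0.29],"twist":0,"gripper":0}]'
```

```text
time: 4.0
tool_pos: [0.3936, -0.2746, 0.0782]
ee_rot: [3.14, -0.002, 3.139]
wrist_force: [0.4, 0.2, -1.6]
width: 0.0534
time: 4.75
tool_pos: [0.3552, -0.2744, 0.0502]
ee_rot: [3.14, -0.001, -3.141]
wrist_force: [-1.2, 1.1, 3.5]
width: 0.0534
```

```bash
python3 -m inch '[{"linear":[0,0,0],"twist":0,"gripper":0.85},{"linear":[0,0,0],"twist":0,"gripper":0.85},{"linear":[0,0,0],"twist":0,"gripper":0.85},{"linear":[0,0,0],"twist":0,"gripper":0.85},{"linear":[0,0,0],"twist":0,"gripper":0.85},{"linear":[0,0,0.2],"twist":0,"gripper":0.85},{"linear":[0,0,0.5],"twist":0,"gripper":0.85},{"linear":[0,0,0.8],"twist":0,"gripper":0.85},{"linear":[0,0,1],"twist":0,"gripper":0.85}]'
python3 -m inch '[{"linear":[0,0,0.3],"twist":0,"gripper":0},{"linear":[0,0,0.3],"twist":0,"gripper":0}]'
python3 - <<'E'
from h import *
for n in ['scene','side']:
    s=snap(n); save(s,n+'2.png'); np.savez('/tmp/%s2.npz'%n,P=cloud(s),im=s['image'])
from f import fit
fit('2',(.355,-.275),.027,.015,.065)
# supply handle
for n in ['scene','side']:
    d=np.load('/tmp/%s2.npz'%n);P=d['P'];im=d['im'].astype(int)
    m=(im.max(-1)<70)&(P[...,2]>.085)&(P[...,2]<.105)&(np.hypot(P[...,0]-.565,P[...,1]+.15)<.13)
    q=P[m]; print(n,cv2.minAreaRect((q[:,:2]*1000).astype(np.float32)))
E
```

```text
time: 5.5
tool_pos: [0.3557, -0.2757, 0.1533]
ee_rot: [-3.139, 0.002, 3.142]
wrist_force: [0.8, -0.5, 0.2]
width: 0.0802
time: 5.67
tool_pos: [0.3573, -0.2773, 0.187]
ee_rot: [-3.133, 0.008, -3.142]
wrist_force: [-0.2, 0.2, 0.8]
width: 0.07
scene [ 0.3561 -0.2761] 214 rms 0.0013
side [ 0.354 -0.275] 780 rms 0.0007
scene ((565.6226196289062, -224.61578369140625), (74.820068359375, 17.72675323486328), 87.61407470703125)
side ((546.6350708007812, -159.86013793945312), (43.7802734375, 216.17230224609375), 13.861960411071777)
```

View pics/scene2.png

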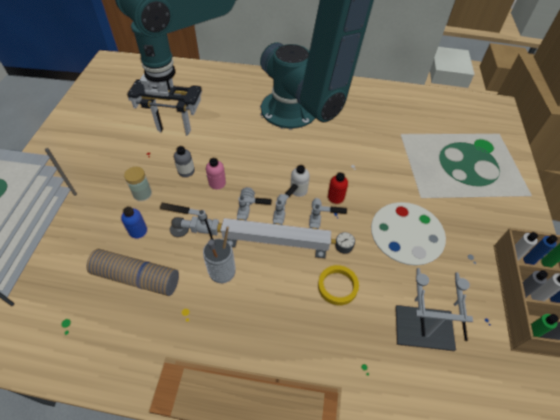

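bottle_a stands at (0.355,-0.275) (pixel (184,162)), clear of the handle. Next I'll close the fingers and go to the +x side of the supply handle.

```bash
python3 -m inch '[{"linear":[0.3,0.05,0],"twist":0,"gripper":0},{"linear":[0.6,0.1,0],"twist":0,"gripper":0},{"linear":[1,0.1,0],"twist":0,"gripper":0},{"linear":[1,0.1,0],"twist":0,"gripper":0}]'
python3 -m inch '[{"linear":[0.3,0.05,0],"twist":0,"gripper":0},{"linear":[0.6,0.1,0],"twist":0,"gripper":0},{"linear":[1,0.2,0],"twist":0,"gripper":0},{"linear":[1,0.2,0],"twist":0,"gripper":0}]'
python3 -m inch '[{"linear":[0.3,0.05,0],"twist":0,"gripper":0},{"linear":[0.45,0.1,0],"twist":0,"gripper":0},{"linear":[0.45,0.1,0],"twist":0,"gripper":0},{"linear":[0.45,0.1,0],"twist":0,"gripper":0},{"linear":[0.45,0.1,0],"twist":0,"gripper":0}]'
```

```text
time: 6.1
tool_pos: [0.4587, -0.2638, 0.1762]
ee_rot: [3.137, -0.002, -3.138]
wrist_force: [-0.7, -0.1, 0.2]
width: 0.0357
time: 6.43
tool_pos: [0.5586, -0.2427, 0.1758]
ee_rot: [3.137, -0.003, -3.138]
wrist_force: [-1.2, -0.2, -0.4]
width: 0.0086
time: 6.85
tool_pos: [0.5986, -0.2353, 0.1796]
ee_rot: [3.141, -0.002, 3.141]
wrist_force: [-0.2, 0.1, 0.0]
width: 0.0005
```

```bash
python3 -m inch '[{"linear":[0.05,0,-0.3],"twist":0,"gripper":0},{"linear":[0.05,0,-0.6],"twist":0,"gripper":0},{"linear":[0.05,0,-0.83],"twist":0,"gripper":0},{"linear":[0.05,0,-0.83],"twist":0,"gripper":0},{"linear":[0.05,0,-0.83],"twist":0,"gripper":0}]'
python3 -c "
from h import *
s=snap('side');save(s,'side3.png')"
```

```text
time: 7.27
tool_pos: [0.603, -0.2351, 0.0962]
ee_rot: [3.14, -0.004, 3.14]
wrist_force: [0.5, 0.0, 0.7]
width: 0.0002
```

View pics/side3.png

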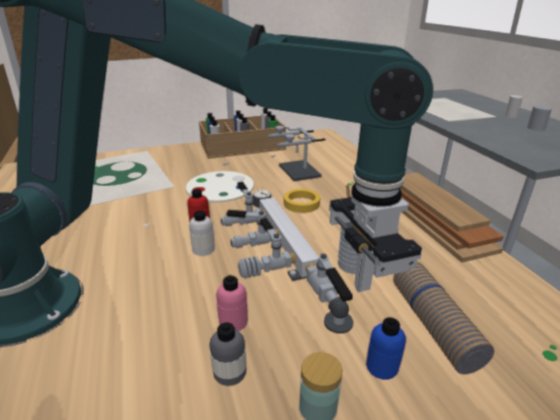

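```bash
python3 -m inch '[{"linear":[-0.2,0,0],"twist":0,"gripper":0},{"linear":[-0.4,0,0],"twist":0,"gripper":0},{"linear":[-0.6,0,0],"twist":0,"gripper":0},{"linear":[-0.8,0.1,0],"twist":0,"gripper":0},{"linear":[-1,0.2,0],"twist":0,"gripper":0},{"linear":[-1,0.2,0],"twist":0,"gripper":0}]'
python3 -m inch '[{"linear":[-0.1,0.15,0],"twist":0,"gripper":0},{"linear":[-0.2,0.3,0],"twist":0,"gripper":0},{"linear":[-0.2,0.3,0],"twist":0,"gripper":0}]'
python3 -c "
from h import *
s=snap('scene');save(s,'scene4.png')"
```

```text
time: 7.82
tool_pos: [0.5057, -0.2159, 0.1022]
ee_rot: [-3.137, 0.008, 3.141]
wrist_force: [0.7, -0.1, 0.2]
width: 0.0003
time: 8.07
tool_pos: [0.487, -0.186, 0.1017]
ee_rot: [-3.137, 0.008, -3.141]
wrist_force: [1.5, -1.2, 1.5]
width: 0.0004
```

View pics/scene4.png

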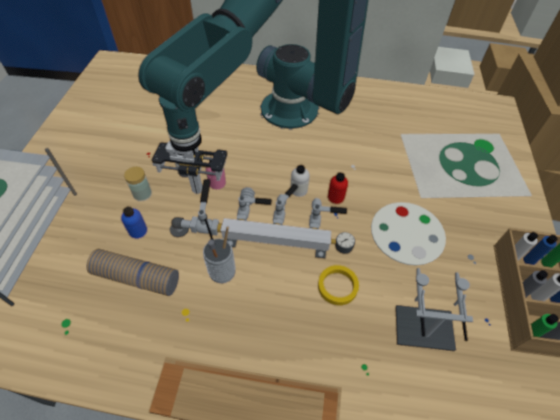

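```bash
python3 -m inch '[{"linear":[-0.03,0.05,-0.04],"twist":0,"gripper":0},{"linear":[-0.03,0.1,-0.04],"twist":0,"gripper":0},{"linear":[-0.03,0.1,-0.04],"twist":0,"gripper":0}]'
python3 -m inch '[{"linear":[0,0.05,0],"twist":0,"gripper":0},{"linear":[0,0.05,0],"twist":0,"gripper":0}]'
python3 -m inch '[{"linear":[0,0.05,0],"twist":0,"gripper":0},{"linear":[0,0.05,0],"twist":0,"gripper":0}]'
```

```text
time: 8.37
tool_pos: [0.483, -0.1772, 0.0954]
ee_rot: [-3.137, 0.002, 3.141]
wrist_force: [-1.1, -4.5, 3.0]
width: 0.0004
time: 8.53
tool_pos: [0.4829, -0.1754, 0.0955]
ee_rot: [-3.13, 0.002, 3.141]
wrist_force: [-1.0, -12.1, 3.3]
width: 0.0004
time: 8.7
tool_pos: [0.4829, -0.1751, 0.0956]
ee_rot: [-3.12, 0.002, 3.14]
wrist_force: [-0.8, -24.3, -0.1]
width: 0.0004
```

The force jumped to 24 N with no further motion, so the handle is at its stop. I'll back off, rise and check.

```bash
python3 -m inch '[{"linear":[0,-0.1,0],"twist":0,"gripper":0},{"linear":[0,-0.35,0],"twist":0,"gripper":0},{"linear":[0,-0.35,0.3],"twist":0,"gripper":0},{"linear":[0,-0.35,0.7],"twist":0,"gripper":0},{"linear":[0,-0.35,0.9],"twist":0,"gripper":0},{"linear":[0,-0.35,0.9],"twist":0,"gripper":0}]'
python3 -m inch '[{"linear":[-0.4,-0.1,0.2],"twist":0,"gripper":0},{"linear":[-0.8,-0.1,0.2],"twist":0,"gripper":0},{"linear":[-0.9,-0.1,0.2],"twist":0,"gripper":0},{"linear":[-0.9,-0.1,0.2],"twist":0,"gripper":0}]'
cat > hd.py <<'E'
from h import *
import sys
tag=sys.argv[1]
S={'supply':(.565,-.150,.115),'vent':(.5018,-.0555,.08),'mid':(.499,.0443,.08),'far':(.496,.1443,.08)}
for n in ['scene','side']:
    s=snap(n); save(s,n+tag+'.png'); P=cloud(s); np.savez('/tmp/%s%s.npz'%(n,tag),P=P,im=s['image']); im=s['image'].astype(int)
    for k,(x,y,L) in S.items():
        r=np.hypot(P[...,0]-x,P[...,1]-y)
        m=(im.max(-1)<70)&(P[...,2]>.086)&(P[...,2]<.104)&(r<L+.01)&(r>.028)
        l_=cv2.connectedComponentsWithStats(m.astype(np.uint8)); 
        if l_[0]<2: print(n,k,'none'); continue
        q=P[l_[1]==1+np.argmax(l_[2][1:,4])]
        c=(q[:,:2].min(0)+q[:,:2].max(0))/2; R=cv2.minAreaRect((q[:,:2]*1000).astype(np.float32))
        c=np.array(R[0])/1000
        a=np.arctan2(c[1]-y,c[0]-x)-.0285
        th=(np.pi/2 if k!='supply' else np.pi); th=(a-th+np.pi)%(2*np.pi)-np.pi
        print(n,k,'n',len(q),'ctr',c.round(4),'angle from shut deg',np.degrees(th).round(1), 'rect',np.round(R[1],0),round(R[2],1))
E
python3 hd.py 5
```

```text
time: 9.2
tool_pos: [0.4845, -0.2014, 0.1894]
ee_rot: [-3.138, 0.008, 3.141]
wrist_force: [0.8, -0.0, 0.7]
width: 0.0006
time: 9.53
tool_pos: [0.3898, -0.2096, 0.2027]
ee_rot: [3.14, -0.002, 3.139]
wrist_force: [0.6, -0.8, -0.2]
width: 0.0005
scene supply n 140 ctr [ 0.4923 -0.1528] angle from shut deg 0.5 rect [80. 18.] 0.6
scene vent n 80 ctr [ 0.5032 -0.0021] angle from shut deg -3.1 rect [16. 40.] 2.2
scene mid n 77 ctr [ 0.5032 -0.0028] angle from shut deg -176.5 rect [16. 39.] 2.2
scene far n 83 ctr [0.4982 0.196 ] angle from shut deg -4.0 rect [18. 39.] 7.2
side supply n 400 ctr [ 0.4896 -0.1549] angle from shut deg 2.1 rect [79. 21.] 1.2
side vent n 53 ctr [ 0.497 -0.01 ] angle from shut deg 4.4 rect [16. 29.] 5.1
side mid n 53 ctr [ 0.497 -0.01 ] angle from shut deg 176.2 rect [16. 29.] 5.1
side far none
```

View pics/scene5.png

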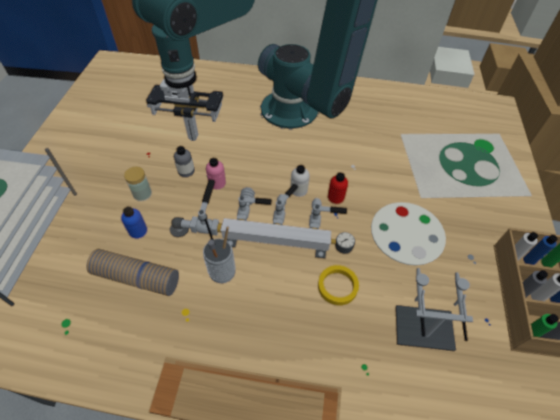

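```bash
python3 -m inch '[{"linear":[0,0.3,0],"twist":0,"gripper":0},{"linear":[0.1,0.6,0],"twist":0,"gripper":0},{"linear":[0.2,1,0],"twist":0,"gripper":0},{"linear":[0.2,1,0],"twist":0,"gripper":0}]'
python3 -m inch '[{"linear":[0.1,0.3,0],"twist":0,"gripper":0},{"linear":[0.15,0.7,0],"twist":0,"gripper":0},{"linear":[0.22,1,0],"twist":0,"gripper":0},{"linear":[0.22,1,0],"twist":0,"gripper":0}]'
python3 -m inch '[{"linear":[0,0.3,0],"twist":0,"gripper":0},{"linear":[0,0.47,0],"twist":0,"gripper":0},{"linear":[0,0.47,-0.2],"twist":0,"gripper":0},{"linear":[0,0.47,-0.4],"twist":0,"gripper":0},{"linear":[0,0.47,-0.4],"twist":0,"gripper":0},{"linear":[0,0.47,-0.4],"twist":0,"gripper":0}]'
python3 -c "
from h import *
s=snap('wrist');save(s,'wrist6.png')"
```

```text
time: 9.97
tool_pos: [0.414, -0.1037, 0.2028]
ee_rot: [3.136, -0.0, -3.133]
wrist_force: [0.2, -0.3, -0.1]
width: 0.0006
time: 10.3
tool_pos: [0.4352, -0.005, 0.2026]
ee_rot: [3.138, -0.001, -3.134]
wrist_force: [-0.0, -0.2, -1.0]
width: -0.0001
time: 10.8
tool_pos: [0.4336, 0.0369, 0.162]
ee_rot: [3.141, -0.004, -3.141]
wrist_force: [-0.4, -0.7, 0.6]
width: 0.0006
```

View pics/wrist6.png

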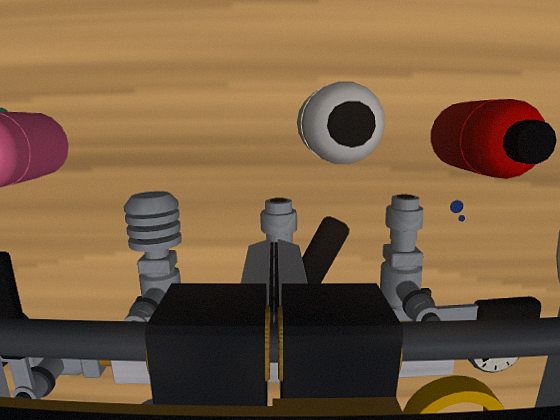

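The wrist view shows the fingertips at (275,245), just on the trailing side of the outlet handle (325,245). Now I'll descend.

```bash
python3 -m inch '[{"linear":[0,-0.05,-0.15],"twist":0,"gripper":0},{"linear":[0,-0.05,-0.35],"twist":0,"gripper":0},{"linear":[0,-0.05,-0.55],"twist":0,"gripper":0},{"linear":[0,-0.05,-0.66],"twist":0,"gripper":0},{"linear":[0,-0.05,-0.66],"twist":0,"gripper":0},{"linear":[0,-0.05,-0.66],"twist":0,"gripper":0}]'
```

```text
time: 11.35
tool_pos: [0.4344, 0.0318, 0.0981]
ee_rot: [3.142, 0.0, 3.141]
wrist_force: [0.3, -0.3, -0.0]
width: 0.0005
```

```bash
python3 -m inch '[{"linear":[0,0.18,0],"twist":0,"gripper":0},{"linear":[0.04,0.31,0],"twist":0,"gripper":0},{"linear":[0.08,0.44,0],"twist":0,"gripper":0},{"linear":[0.16,0.53,0],"twist":0,"gripper":0},{"linear":[0.25,0.62,0],"twist":0,"gripper":0},{"linear":[0.33,0.68,0],"twist":0,"gripper":0},{"linear":[0.4,0.7,0],"twist":0,"gripper":0},{"linear":[0.4,0.7,0],"twist":0,"gripper":0}]'
python3 -m inch '[{"linear":[0.05,0,0],"twist":0,"gripper":0},{"linear":[0.05,0,0],"twist":0,"gripper":0}]'
```

```text
time: 12.02
tool_pos: [0.4743, 0.101, 0.0987]
ee_rot: [-3.139, -0.002, -3.141]
wrist_force: [-2.6, -2.9, 0.3]
width: 0.0006
time: 12.18
tool_pos: [0.4785, 0.1018, 0.0987]
ee_rot: [-3.141, -0.002, -3.141]
wrist_force: [-4.5, -0.9, 0.5]
width: 0.0006
```

```bash
python3 -m inch '[{"linear":[0.05,0,0],"twist":0,"gripper":0},{"linear":[0.05,0,0],"twist":0,"gripper":0}]'
python3 -m inch '[{"linear":[0.03,0,0],"twist":0,"gripper":0},{"linear":[0.03,0,0],"twist":0,"gripper":0}]'
```

```text
time: 12.35
tool_pos: [0.4796, 0.1019, 0.0987]
ee_rot: [-3.141, -0.012, -3.141]
wrist_force: [-16.0, -1.7, 9.9]
width: 0.0005
time: 12.52
tool_pos: [0.4798, 0.102, 0.0987]
ee_rot: [-3.141, -0.018, -3.141]
wrist_force: [-23.0, -2.1, 14.2]
width: 0.0006
```

The outlet is at its stop (23 N, 0.2 mm of motion). I'll back off and rise clear before looking.

```bash
python3 -m inch '[{"linear":[-0.15,0,0],"twist":0,"gripper":0},{"linear":[-0.4,0,0],"twist":0,"gripper":0},{"linear":[-0.4,0,0.3],"twist":0,"gripper":0},{"linear":[-0.4,0,0.7],"twist":0,"gripper":0},{"linear":[-0.4,0,1],"twist":0,"gripper":0},{"linear":[-0.4,0,1],"twist":0,"gripper":0}]'
python3 -m inch '[{"linear":[-0.4,0,0.1],"twist":0,"gripper":0},{"linear":[-0.8,0,0.1],"twist":0,"gripper":0},{"linear":[-0.8,0,0.1],"twist":0,"gripper":0}]'
python3 hd.py 7; python3 -c "
from h import *
s=snap('wrist');save(s,'wrist7.png')"
```

```text
time: 13.02
tool_pos: [0.4513, 0.1025, 0.2071]
ee_rot: [3.139, 0.018, -3.141]
wrist_force: [1.0, 0.6, 0.6]
width: 0.0011
time: 13.27
tool_pos: [0.3629, 0.1023, 0.2088]
ee_rot: [3.141, 0.001, -3.14]
wrist_force: [0.2, 1.2, 0.1]
width: 0.0005
scene supply n 142 ctr [ 0.4929 -0.1527] angle from shut deg 0.5 rect [80. 17.] 1.3
scene vent n 82 ctr [ 0.5028 -0.0019] angle from shut deg -2.7 rect [41. 16.] 89.5
scene mid n 82 ctr [0.5024 0.0974] angle from shut deg -5.3 rect [16. 42.] 5.2
scene far n 87 ctr [0.4984 0.1971] angle from shut deg -4.2 rect [16. 41.] 1.1
side supply n 402 ctr [ 0.4894 -0.1554] angle from shut deg 2.4 rect [78. 21.] 1.5
side vent n 110 ctr [0.4965 0.0041] angle from shut deg 3.5 rect [18. 58.] 3.2
side mid n 103 ctr [ 0.4969 -0.0035] angle from shut deg 175.8 rect [18. 42.] 3.7
side far n 77 ctr [0.496  0.0954] angle from shut deg 178.4 rect [18. 41.] 0.7
```

View pics/scene7.png

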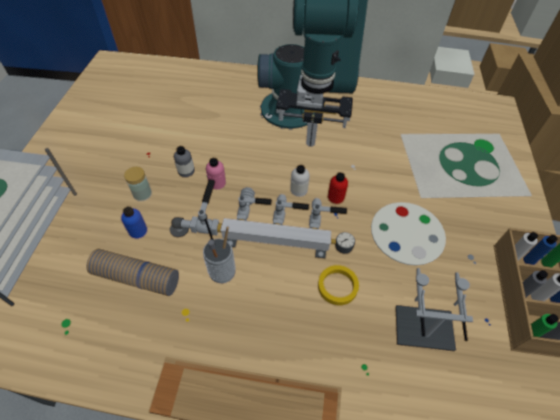

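Both views agree: supply is across the pipe, and the outlet at (300,206) is now parallel to the other shut handles. Next is the vent.

```bash
python3 -m inch '[{"linear":[0.3,-0.3,0],"twist":0,"gripper":0},{"linear":[0.6,-0.6,0],"twist":0,"gripper":0},{"linear":[0.9,-0.9,0],"twist":0,"gripper":0},{"linear":[1,-0.98,0],"twist":0,"gripper":0},{"linear":[1,-0.98,0],"twist":0,"gripper":0}]'
python3 -m inch '[{"linear":[0.3,0,0],"twist":0,"gripper":0},{"linear":[0.65,0,0],"twist":0,"gripper":0},{"linear":[0.65,0,-0.2],"twist":0,"gripper":0},{"linear":[0.65,0,-0.45],"twist":0,"gripper":0},{"linear":[0.65,0,-0.45],"twist":0,"gripper":0},{"linear":[0.65,0,-0.45],"twist":0,"gripper":0}]'
python3 -c "
from h import *
s=snap('wrist');save(s,'wrist8.png')"
```

```text
time: 13.83
tool_pos: [0.4704, 0.0012, 0.2069]
ee_rot: [-3.141, 0.0, 3.137]
wrist_force: [-0.3, 0.8, 0.5]
width: 0.0005
time: 14.33
tool_pos: [0.5313, 0.0046, 0.161]
ee_rot: [3.141, -0.004, -3.141]
wrist_force: [0.5, -0.8, -0.3]
width: 0.0006
```

View pics/wrist8.png

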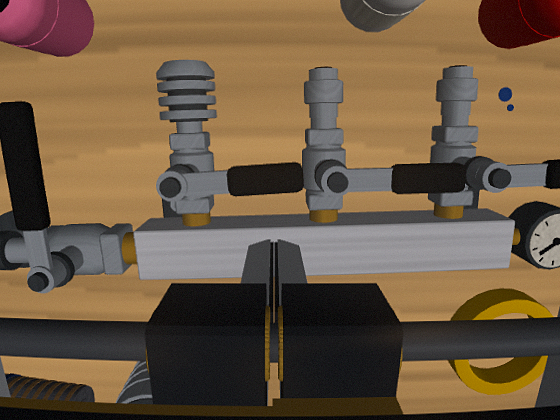

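The wrist view confirms the supply across the pipe and all three branch handles parallel. The fingers at (275,245) are on the bar side of the vent handle (265,178).

```bash
python3 -m inch '[{"linear":[0,0,-0.2],"twist":0,"gripper":0},{"linear":[0,0,-0.4],"twist":0,"gripper":0},{"linear":[0,0,-0.6],"twist":0,"gripper":0},{"linear":[0,0,-0.64],"twist":0,"gripper":0},{"linear":[0,0,-0.64],"twist":0,"gripper":0},{"linear":[0,0,-0.64],"twist":0,"gripper":0}]'
```

```text
time: 14.88
tool_pos: [0.533, 0.004, 0.1006]
ee_rot: [-3.141, 0.003, -3.141]
wrist_force: [0.3, 0.4, -0.9]
width: 0.0004
```

```bash
python3 -m inch '[{"linear":[-0.16,0,-0.03],"twist":0,"gripper":0},{"linear":[-0.29,0.02,-0.03],"twist":0,"gripper":0},{"linear":[-0.42,0.03,-0.03],"twist":0,"gripper":0},{"linear":[-0.57,-0.02,-0.03],"twist":0,"gripper":0},{"linear":[-0.71,-0.09,-0.03],"twist":0,"gripper":0},{"linear":[-0.82,-0.19,-0.03],"twist":0,"gripper":0},{"linear":[-0.91,-0.32,-0.03],"twist":0,"gripper":0},{"linear":[-0.91,-0.32,-0.03],"twist":0,"gripper":0}]'
python3 -m inch '[{"linear":[0,-0.05,0],"twist":0,"gripper":0},{"linear":[0,-0.05,0],"twist":0,"gripper":0}]'
python3 -m inch '[{"linear":[0,-0.05,0],"twist":0,"gripper":0},{"linear":[0,-0.05,0],"twist":0,"gripper":0}]'
```

```text
time: 15.55
tool_pos: [0.4441, -0.0283, 0.1]
ee_rot: [3.141, 0.011, 3.141]
wrist_force: [1.9, 2.2, 1.0]
width: 0.0002
time: 15.72
tool_pos: [0.4431, -0.0321, 0.0989]
ee_rot: [3.139, 0.006, 3.141]
wrist_force: [0.9, 4.9, 3.0]
width: 0.0001
time: 15.88
tool_pos: [0.4426, -0.0366, 0.0985]
ee_rot: [3.138, 0.004, -3.141]
wrist_force: [-1.1, 6.4, 4.1]
width: 0.0002
```

```bash
python3 -m inch '[{"linear":[0,-0.03,0],"twist":0,"gripper":0},{"linear":[0,-0.03,0],"twist":0,"gripper":0}]'
python3 -m inch '[{"linear":[0,-0.03,0],"twist":0,"gripper":0},{"linear":[0,-0.03,0],"twist":0,"gripper":0}]'
python3 -m inch '[{"linear":[0,-0.03,0],"twist":0,"gripper":0},{"linear":[0,-0.03,0],"twist":0,"gripper":0}]'
```

```text
time: 16.05
tool_pos: [0.4423, -0.0381, 0.0984]
ee_rot: [3.135, 0.004, -3.141]
wrist_force: [-1.0, 10.1, 7.0]
width: 0.0002
time: 16.22
tool_pos: [0.4423, -0.0383, 0.0985]
ee_rot: [3.129, 0.004, -3.14]
wrist_force: [-1.4, 17.8, 7.9]
width: 0.0005
time: 16.38
tool_pos: [0.4423, -0.0386, 0.0986]
ee_rot: [3.123, 0.004, -3.139]
wrist_force: [-0.4, 23.6, 10.2]
width: 0.0006
```

The vent is at its stop. Back off, rise and check.

```bash
python3 -m inch '[{"linear":[0,0.15,0],"twist":0,"gripper":0},{"linear":[0,0.35,0],"twist":0,"gripper":0},{"linear":[0,0.35,0.3],"twist":0,"gripper":0},{"linear":[0,0.35,0.7],"twist":0,"gripper":0},{"linear":[0,0.35,1],"twist":0,"gripper":0},{"linear":[0,0.35,1],"twist":0,"gripper":0}]'
python3 -m inch '[{"linear":[0.3,0,0.1],"twist":0,"gripper":0},{"linear":[0.6,0,0.2],"twist":0,"gripper":0},{"linear":[0.8,0,0.2],"twist":0,"gripper":0},{"linear":[0.8,0,0.2],"twist":0,"gripper":0},{"linear":[0.8,0,0.2],"twist":0,"gripper":0}]'
python3 - <<'E'
from h import *
s=snap('wrist');save(s,'wrist9.png')
for n in ['scene','side']:
    s=snap(n); save(s,n+'9.png'); np.savez('/tmp/%s9.npz'%n,P=cloud(s),im=s['image'])
from f import fit
fit('9',(.355,-.275),.027,.015,.065)
E
```

```text
time: 16.88
tool_pos: [0.4449, -0.0126, 0.2046]
ee_rot: [-3.138, 0.015, -3.141]
wrist_force: [0.7, -0.2, 0.2]
width: 0.0005
time: 17.3
tool_pos: [0.5211, -0.0121, 0.2153]
ee_rot: [-3.141, -0.001, -3.142]
wrist_force: [-0.6, -0.5, 0.1]
width: 0.0006
scene [ 0.3561 -0.2762] 211 rms 0.0014
side [ 0.354 -0.275] 772 rms 0.0007
```

View pics/wrist9.png

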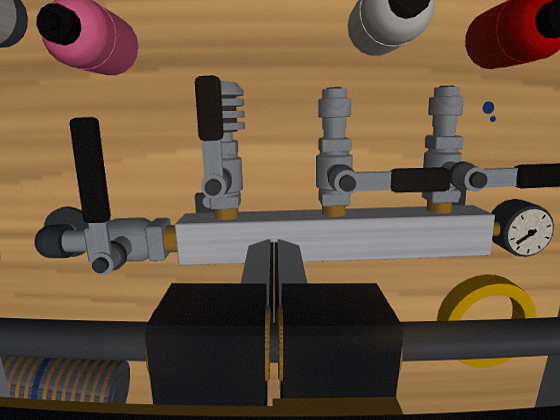

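View pics/scene9.png

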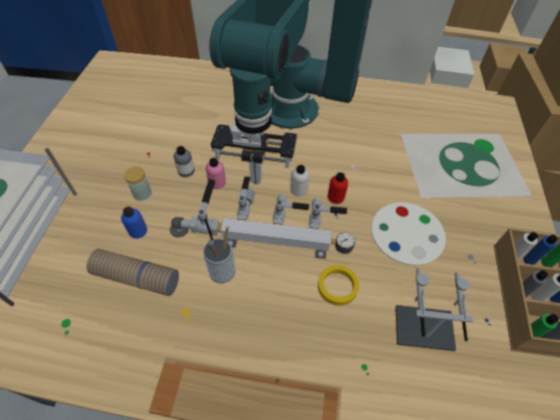

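Run:
```python
from h import *
s=snap('wrist');P=cloud(s);im=s['image'].astype(int)
m=((im.max(-1)<60)&(P[...,2]>.088)&(P[...,2]<.104)).astype(np.uint8)
k,l,st,c=cv2.connectedComponentsWithStats(m)
for i in range(1,k):
    if st[i,4]>500:
        q=(P[l==i][:,:2]*1000).astype(np.float32); v=cv2.fitLine(q,cv2.DIST_HUBER,0,.01,.01).ravel()
        print(c[i].round(),v[2:].round(1),'line angle rel manifold deg',(np.degrees(np.arctan2(v[1],v[0]))-1.63).round(1))
```

```text
[408.   7.] [375.2  81.1] line angle rel manifold deg 87.4
[550.  20.] [378.5 187.3] line angle rel manifold deg 10.5
[59. 26.] [ 385.9 -160.2] line angle rel manifold deg -25.4
[209. 109.] [444.7 -57.4] line angle rel manifold deg 0.2
[ 90. 171.] [ 488.7 -149. ] line angle rel manifold deg 0.2
[538. 177.] [492.4 192.6] line angle rel manifold deg -88.9
[420. 181.] [496.3  98.7] line angle rel manifold deg -89.5
```

All handles lie within about 1° of their stops, so I'm handing in.

```bash
python3 -c "
from bench import robot
print(robot.close_job()); o=robot.get_obs(); print(o['time'],o['wrist_force'])"
```

```text
the job is handed in; nothing more can be done
None
the job is handed in; nothing more can be done
```

The manifold is depressurised as asked, and I handed the job in after about 17.5 s of the 72 s allowed.

- **Bottle:** bottle_a (grey) stood in the supply handle's sweep. I moved it to about (0.355, -0.275), about 24 cm from the supply stem, and it still stands there.
- **Valves:** I shut the supply valve first, then the half-open middle outlet, and only then opened the vent. Each handle was pushed until the force rose to about 23 N with almost no further motion, which I took as the stop.

**Last checks:** the final wrist view put the supply and vent handles within 0.2° of their stop directions. The closed middle outlet was within 0.5°. The other outlet, which I never touched, read about 1° off. The scene and side cameras had disagreed by a few degrees on the handle angles in their earlier coarse readings. In the last scene view nothing had fallen over, and the brush tin, tape, palette and look-alikes appear where they were, though I did not measure their positions again.

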